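# Turn a tray of brass studs over into an empty tray

### The arm

A 6-joint arm with a two-finger parallel gripper is mounted at the origin on the work surface. World frame = base frame: x ahead of the robot, y to its left, z up, the work surface at z = 0. Lengths are in mm, angles in rad, forces in N, time in s.
With the tool pointing down it reaches from about 250 to 775 mm from the base axis. Payload 8.9 kg.
Tool frame: the origin (TCP) lies midway between the tips of the shut fingers; the grasp point (between the pads) lies grip_point_offset behind it (grip_point_offset is the distance from the TCP to the grasp point, in mm); z points along the fingers, y is the line along which they close (so a half turn about z gives the same grasp; the last joint's range is limited). The gripper opens to 85 mm and grips with 20 to 120 N. Pads are 22 mm wide; open, the fingers measure 114 mm over their backs; the gripper's body (76 mm by 85 mm) begins 54 mm behind the grasp point. The pads swing forward as they close: fully open they stand 13 mm farther back than shut.
Start: joints at [-1.474, 0.291, -0.153, 1.127, 0, 1.431], TCP at [122.653, -510.47, 231.305] pointing down, gripper open.
Joint ranges: [-2.52, 2.52], [-0.91, 1.74], [-1.3, 1.37], [-1.96, 2.02], [-1.52, 1.47], [-3.14, 3.14]. Speed limits (rad/s): [2.22, 2.22, 2.79, 3.14, 3.14, 3.14].

### API

Orientations are given as a unit quaternion [w, x, y, z].
In Python, from station import * gives the robot as it stands.
- The arm moves only by the shell command python3 -m pendant 'ROWS'. ROWS is JSON, a list of rows, each a list of 3 entries, a list of its own where there are three numbers: the opening, from 0 (shut) to 1 (fully open), then the shift along the tool's x, y, z in mm, then the turn, a rotation vector about the tool's x, y, z in rad. A call has 1 to 20 rows; each row is the pose to reach, as a shift and turn from the pose commanded when the call began, along the tool's axes at that moment; what a row does not reach only later rows make up. A row lasts 1/12 s, in which the tool goes at most 41.7 mm and 7.16 degrees, less where a joint would pass 70% of its speed; a pose out of reach is approached as far as the arm can. A call with a gripper value outside its range is refused whole. The fingers move at their own pace and stop on an object; the grip force is fixed at half the most. Time passes only in rows, so rows that repeat a pose let the fingers close. It gives the time, the measured TCP pose, the force, the opening and the grip force at its end, in the units of the state.
- state(): the state, without advancing time (a new reading comes with each control period).
- snapshot(name): name is "side" or "top" or "wrist"; returns a dict with "pixels" (384x512x3 uint8, red, green, blue), "fx", "fy", "cx", "cy" (pixels), "R" (3x3) and "t" (3): a world point X has camera coordinates R X + t; the wrist camera has in their place "T_tool_cam" (4x4, takes a point from camera to tool coordinates, whose origin is the TCP and whose axes are the flange's). Camera axes: x right, y down, z forward; pixel columns grow to the right and rows downward; lengths in mm; the calibration is good to about 2 mm. A picture is of the moment at which its call begins: read the wrist's pose just before it. There is no depth.
- job_done(): hands the job in; it is judged then, once.
The state is a dict: "t": time; "joint_positions": joint angles; "qd": joint speeds; "effort": joint torques, N m; "tcp_pos": TCP position; "tcp_rot": TCP orientation; "force": force on the tool from outside, world axes, zero at the start; "moment": the same for the moment, N m; "width": finger opening in mm; "gripper_force": force on a finger pad.
Only numpy, scipy, OpenCV 4.12 (cv2) and the standard library are available. Lean on these libraries where they do the work, as an engineer would, in place of code of your own. Each camera call takes 0.05 s, during which the arm holds its last target. There are 200 camera calls.

### The job

The brass studs in the brown tray of the turnover stand are wanted the other way up. Cap that tray with the empty pale rectangular tray, pressed down squarely until both brass spring catches snap over its edges, then swing the two together by the steel handle right over to the far stop and let go, so that all three studs lie in the pale tray.

Things in the scene. Friction and masses are not known exactly. Their poses are not given: they have to be found in the camera images.
- cap_grip (a point): Empty pale-wood tray, 80 (x) x 100 (y) mm, 18 mm high, 140 g, lying open face down (z up), same after half a turn. On its back a grip bar 16 mm wide (x), 60 long (y), 30 high. Point: mid-bar, 8 mm below the bar's top, 40 mm above the tray's rim, 22 mm above its back. The dark round lid nearby is not part of the job.
- nest (a point): Rim centre of the brown tray (80 x 100 mm outside, 20 deep, walls 10) in the swinging cradle; on the turning axis, 90 mm up. x: away from handle (80 mm side); y: turning axis; z: out of its mouth, up at start. The pale tray seats rim on rim, axes alike or half a turn about z, cap_grip then 40 mm along z from here. Corner guides and end plates leave it 9 mm play each way in x and y.
- handle (a point): Middle of the cradle's straight steel handle bar, 10 mm thick, 94 mm long, parallel to the turning axis (y), free air round it. Start: 110 mm from nest towards minus x and 15 mm above it. Axes as nest. It swings up, over the top and down on the far side, half a turn about nest y. The bar can turn between fingers holding it from above.
- cradle (a joint): Turn of the cradle about its axis, rad: 0 at the start (brown tray mouth up, against a stop), pi when fully over (mouth down, against the other stop). The handle's own weight keeps it at either stop; moderate friction.
- catch (a point): One of two mirrored brass spring catches on the cradle, this one at nest's plus y end, 20 mm wide; point on its tip, 36 mm from nest in y and 20 mm above the rim. Its sloping face rises outward to 62 mm above the rim. The pale tray, pushed down (2 to 10 N), wedges it aside; it snaps out over the tray's back once that is down, and holds it.
- stud1_center (a point): Small brass belt stud, one of three alike, a disc 20 mm across and 7 mm thick, 16 g, lying loose on the floor of the brown tray. Point at its centre.
- stud2_center (a point): Small brass belt stud, one of three alike, a disc 20 mm across and 7 mm thick, 16 g, lying loose on the floor of the brown tray. Point at its centre.
- stud3_center (a point): Small brass belt stud, one of three alike, a disc 20 mm across and 7 mm thick, 16 g, lying loose on the floor of the brown tray. Point at its centre.

How it is judged:
By the outcome, as a careful person would: the job done as asked, in the order asked, and still so for the second after the job is handed in, with the robot touching nothing.
It also fails if it takes over 54 s, if anything falls off the work surface, if the arm or the gripper's body presses on something with over 40 N, if the wrist force passes 120 N, or if a joint passes its speed limit or range.

## Working session

There is one attempt and no reset: what is moved stays moved. The work goes in short steps, Python scripts to look and compute and a shell command to move; the robot and the scene stay as the last step left them, time stands still between calls to the robot, and variables do not carry over. Pictures are saved under pics/ and viewed, at most 10 in all, crops included, and the job is handed in when it is done.

```bash
ls; mkdir -p pics; python3 - <<'E'
from station import *
import cv2,numpy as np
s=state();print(s['tcp_pos'],s['tcp_rot'],s['width'],s['t'])
import station;print([n for n in dir(station) if not n.startswith('__')])
for n in("top","side"):
    d=snapshot(n);cv2.imwrite(f"pics/{n}0.png",d["pixels"][:,:,::-1]);print(n,d['fx'],d['cx'],d['cy'],d['R'],d['t'])
try: print(grip_point_offset)
except Exception as e: print(e)
E
```

```text
pics
[ 122.60075313 -510.046372    230.74565314] [-6.33546589e-04  9.93058659e-01  1.17618443e-01  1.18253985e-05] 85.41837725047105 0.0
['Unreachable', 'grip_point_offset', 'job_done', 'snapshot', 'state']
top 458.6112403671876 262.14996659896707 187.7579189845858 [[ 0.01979646 -0.99908776  0.03783858]
 [-0.99802365 -0.02200461 -0.05886077]
 [ 0.0596397  -0.03659856 -0.99754882]] [ 36.49051571 539.98548666 857.82958919]
side 408.13467219316055 254.77068005215378 192.00780688825435 [[ 0.88368919 -0.46802599 -0.00671475]
 [-0.32205314 -0.59753965 -0.73432156]
 [ 0.33966924  0.65107453 -0.67876856]] [-433.48380802  307.14807874  488.52300353]
18.700000000000003
```

View pics/top0.png

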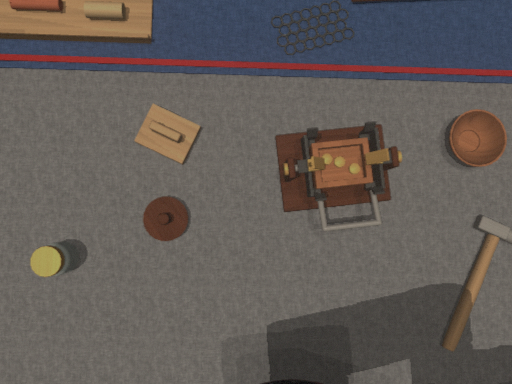

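View pics/side0.png

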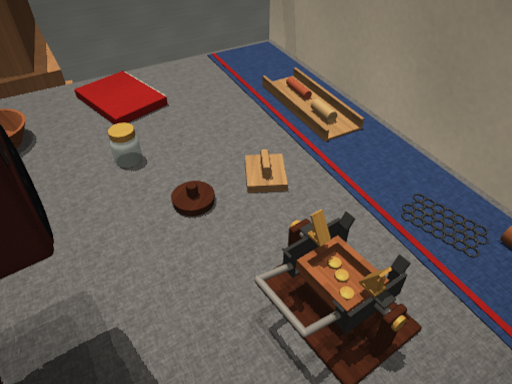

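The top view shows the pale tray around (168,134), the stand around (342,164) and the handle around (350,226). I'll segment these and view one enlarged montage.

```bash
cat > h.py <<'E'
from station import *
import cv2,numpy as np
from scipy.spatial.transform import Rotation as Rn
def ray(d,uv):
    v=np.array([(uv[0]-d['cx'])/d['fx'],(uv[1]-d['cy'])/d['fy'],1.])
    if 'R' in d: R=np.array(d['R']);return -R.T@np.array(d['t']),R.T@v
    T=np.array(d['T_tool_cam']);q=d['tcp_rot'];W=Rn.from_quat([q[1],q[2],q[3],q[0]]).as_matrix()
    return np.array(d['tcp_pos'])+W@T[:3,3],W@T[:3,:3]@v
def onz(d,uv,z):
    o,r=ray(d,uv);return o+r*(z-o[2])/r[2]
def proj(d,X):
    if 'R' in d: c=np.array(d['R'])@X+d['t']
    else:
        T=np.array(d['T_tool_cam']);q=d['tcp_rot'];W=Rn.from_quat([q[1],q[2],q[3],q[0]]).as_matrix()
        c=T[:3,:3].T@(W.T@(np.array(X)-d['tcp_pos'])-T[:3,3])
    return np.array([d['fx']*c[0]/c[2]+d['cx'],d['fy']*c[1]/c[2]+d['cy']])
def tri(d1,u1,d2,u2):
    (o1,a),(o2,b)=ray(d1,u1),ray(d2,u2)
    s=np.linalg.lstsq(np.c_[a,-b],o2-o1,rcond=None)[0]
    p,q=o1+a*s[0],o2+b*s[1];return (p+q)/2,np.linalg.norm(p-q)
def shot(n):
    s=state();d=snapshot(n);d['tcp_pos']=np.array(s['tcp_pos']);d['tcp_rot']=s['tcp_rot'];return d
E
python3 - <<'E'
from h import *
d=shot('top');im=d['pixels'][:,:,::-1].copy();hsv=cv2.cvtColor(im,cv2.COLOR_BGR2HSV)
print(hsv[140,150],hsv[145,183],hsv[180,325],hsv[145,345],hsv[200,290],hsv[226,350])
def rects(m,x0,y0,x1,y1,nm,z):
    k=np.zeros_like(m);k[y0:y1,x0:x1]=m[y0:y1,x0:x1]
    cs,_=cv2.findContours(k,cv2.RETR_EXTERNAL,cv2.CHAIN_APPROX_NONE)
    c=max(cs,key=cv2.contourArea);r=cv2.minAreaRect(c);b=cv2.boxPoints(r)
    P=np.array([onz(d,p,z) for p in b]);print(nm,r,P.mean(0).round(1),[np.linalg.norm(P[i]-P[i-1]).round(1) for i in range(4)])
    e=P[1]-P[0],P[2]-P[1]
    for v in e: print('  edge deg',np.degrees(np.arctan2(v[1],v[0])).round(1),np.linalg.norm(v).round(1))
S=((hsv[:,:,1]>70)).astype(np.uint8)
rects(S,110,90,215,175,'cap',18)
def z4(x0,y0,x1,y1,f): return cv2.resize(im[y0:y1,x0:x1],None,fx=f,fy=f,interpolation=cv2.INTER_CUBIC)
a=z4(270,115,410,240,4.5)
cv2.imwrite('pics/z1.png',a);print(a.shape)
E
```

```text
[ 16 115 158] [ 15 117 164] [ 11 140 148] [ 11 140 100] [  9 139  88] [ 17  34 135]
cap ((167.36692810058594, 133.41461181640625), (54.75562286376953, 42.87098693847656), 25.559965133666992) [638.3 229.6  18. ] [np.float64(103.3), np.float64(81.6), np.float64(103.9), np.float64(81.6)]
  edge deg -23.2 81.6
  edge deg -114.3 103.9
(562, 630, 3)
```

View pics/z1.png

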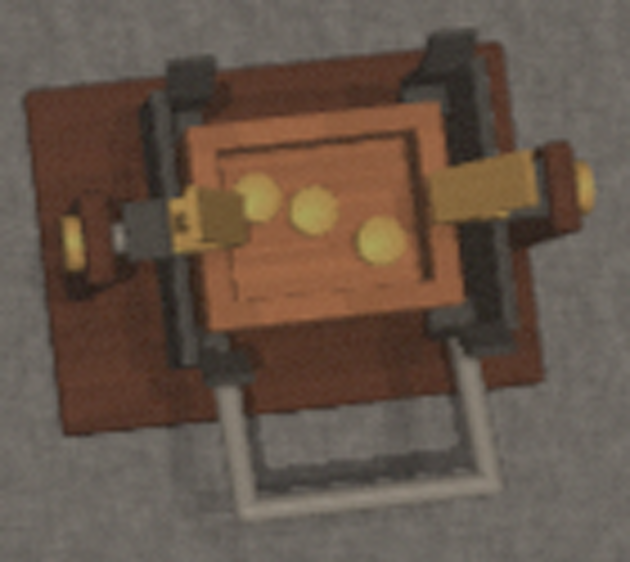

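The crop shows the brown tray's rim corners at about (187,128), (437,102), (463,303), (210,330), and the handle bar from (245,510) to (493,484). The catches are at mid-left and mid-right.

```bash
python3 - <<'E'
from h import *
d=shot('top');f=lambda p:np.array(p)/4.5+[269.6,114.6]
C=[onz(d,f(p),90) for p in [(187,128),(437,102),(463,303),(210,330)]]
c=np.mean(C,0);print('nest',c.round(1),[np.linalg.norm(C[i]-C[i-1]).round(1) for i in range(4)])
yv=(C[0]+C[3]-C[1]-C[2]);xv=C[0]+C[1]-C[2]-C[3];g=lambda v:np.degrees(np.arctan2(v[1],v[0])).round(2)
print('y ang',g(yv),'x ang',g(xv))
A,B=onz(d,f((245,510)),105),onz(d,f((493,484)),105);m=(A+B)/2
print('handle',m.round(1),np.linalg.norm(A-B),g(A-B),'from nest',(c-m).round(1),np.linalg.norm((c-m)[:2]),g(c-m))
w=shot('wrist');print(w['T_tool_cam'])
E
```

```text
nest [582.2 -88.5  90. ] [np.float64(79.5), np.float64(99.3), np.float64(79.6), np.float64(100.0)]
y ang 97.37 x ang 7.51
handle [ 473.2 -103.5  105. ] 95.72790812871787 97.0 from nest [109.  15. -15.] 110.0463616821922 7.84
[[-6.54662885e-04 -9.65252956e-01 -2.61316480e-01  6.59339607e+01]
 [ 9.99999713e-01 -5.32589850e-04 -5.37963664e-04  2.74359810e-01]
 [ 3.80096512e-04 -2.61316757e-01  9.65253028e-01 -1.41721168e+02]
 [ 0.00000000e+00  0.00000000e+00  0.00000000e+00  1.00000000e+00]]
```

Cap, nest and handle all match their given sizes. Next, a helper that converts a world target to a tool shift, then move above the cap.

```bash
cat >> h.py <<'E'
def go(x,y,z,yaw):
    s=state();q=s['tcp_rot'];r=Rn.from_quat([q[1],q[2],q[3],q[0]])
    c,n=np.cos(np.radians(yaw)),np.sin(np.radians(yaw))
    R=Rn.from_matrix(np.array([[c,n,0],[n,-c,0],[0,0,-1.]]))
    print('shift',r.inv().apply(np.array([x,y,z])-s['tcp_pos']).round(1),'turn',(r.inv()*R).as_rotvec().round(3),'t',s['t'])
E
python3 -c "
from h import *
go(638.3,229.6,200,66.2)"
```

```text
shift [ 674.2 -598.9   31.4] turn [-0.001 -0.    -0.92 ] t 0.25
```

```bash
python3 -m pendant '[[1,[674,-599,0],[0,0,-0.92]],[1,[674,-599,0],[0,0,-0.92]],[1,[674,-599,0],[0,0,-0.92]],[1,[674,-599,0],[0,0,-0.92]],[1,[674,-599,0],[0,0,-0.92]],[1,[674,-599,0],[0,0,-0.92]],[1,[674,-599,0],[0,0,-0.92]],[1,[674,-599,0],[0,0,-0.92]],[1,[674,-599,0],[0,0,-0.92]],[1,[674,-599,0],[0,0,-0.92]],[1,[674,-599,0],[0,0,-0.92]],[1,[674,-599,0],[0,0,-0.92]],[1,[674,-599,0],[0,0,-0.92]],[1,[674,-599,0],[0,0,-0.92]],[1,[674,-599,0],[0,0,-0.92]],[1,[674,-599,0],[0,0,-0.92]],[1,[674,-599,0],[0,0,-0.92]],[1,[674,-599,0],[0,0,-0.92]],[1,[674,-599,0],[0,0,-0.92]],[1,[674,-599,0],[0,0,-0.92]]]'
python3 -c "
from h import *
go(638.3,229.6,150,66.2)"
```

```text
t: 1.92
tcp_pos: [599.7, 175.4, 231.1]
tcp_rot: [0.0, 0.838, 0.546, -0.0]
force: [1.3, 0.3, -0.5]
width: 85.5
gripper_force: 0.0
shift [65.1 13.5 81.1] turn [0.    0.    0.001] t 1.9167
```

```bash
python3 -m pendant '[[1,[35,8,40],[0,0,0]],[1,[55,12,70],[0,0,0]],[1,[60,13,80],[0,0,0]],[1,[60,13,80],[0,0,0]],[1,[60,13,80],[0,0,0]]]'
python3 - <<'E'
from h import *
w=shot('wrist');im=w['pixels'][:,:,::-1].copy()
print(w['tcp_pos'],'pred cap',proj(w,np.array([638.3,229.6,18])))
cv2.imwrite('pics/w1.png',im)
E
```

```text
t: 2.33
tcp_pos: [634.1, 222.6, 150.6]
tcp_rot: [-0.0, 0.837, 0.546, -0.001]
force: [-0.0, -0.8, 2.0]
width: 85.6
gripper_force: 0.0
[634.13625723 222.56587303 150.60153598] pred cap [255.79907787 173.90049278]
```

View pics/w1.png

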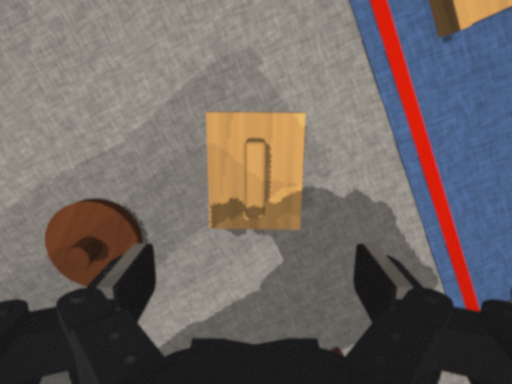

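The wrist view shows the cap with back corners at about (206,113), (306,113), (300,230), (211,230), with the grip bar lengthwise in the image.

```bash
python3 - <<'E'
from h import *
w=shot('wrist')
C=np.array([onz(w,p,18) for p in [(206.5,112.5),(305.5,112.5),(300,229),(211,229)]]);c=C.mean(0)
print(c.round(1),[np.linalg.norm(C[i]-C[i-1]).round(1) for i in range(4)])
v=C[0]+C[1]-C[2]-C[3];print(np.degrees(np.arctan2(v[1],v[0])))
B=np.mean([onz(w,p,48) for p in [(246,140),(267,140),(264,217),(246,217)]],0);print('bar',B.round(1))
go(c[0],c[1],22,66.2)
E
```

```text
[639.4 229.4  18. ] [np.float64(100.5), np.float64(80.0), np.float64(100.5), np.float64(79.0)]
65.9925793568989
bar [639.9 230.7  48. ]
shift [  8.2   0.4 131.2] turn [ 0.002 -0.001 -0.   ] t 2.4333
```

```bash
python3 -m pendant '[[1,[8,0.5,40],[0,0,0]],[1,[8,0.5,80],[0,0,0]],[1,[8,0.5,110],[0,0,0]],[0.7,[8,0.5,125],[0,0,0]],[0.5,[8,0.5,131],[0,0,0]],[0.3,[8,0.5,131],[0,0,0]],[0,[8,0.5,131],[0,0,0]],[0,[8,0.5,131],[0,0,0]],[0,[8,0.5,131],[0,0,0]],[0,[8,0.5,131],[0,0,0]],[0,[8,0.5,131],[0,0,0]],[0,[8,0.5,131],[0,0,0]],[0,[8,0.5,131],[0,0,0]]]'
```

```text
t: 3.52
tcp_pos: [640.4, 230.3, 22.8]
tcp_rot: [0.001, 0.838, 0.546, 0.002]
force: [0.2, -1.1, 8.0]
width: 15.0
gripper_force: 59.8
```

```bash
python3 -m pendant '[[0,[0,0,-20],[0,0,0]],[0,[0,0,-55],[0,0,0]],[0,[0,0,-95],[0,0,0]],[0,[0,0,-135],[0,0,0]],[0,[0,0,-175],[0,0,0]],[0,[0,0,-195],[0,0,0]],[0,[0,0,-200],[0,0,0]],[0,[0,0,-200],[0,0,0]]]'
python3 -c "
from h import *
go(582.2,-88.5,222.8,97.4);print(state()['width'],state()['force'])"
```

```text
t: 4.18
tcp_pos: [639.8, 230.4, 223.0]
tcp_rot: [0.001, 0.838, 0.546, 0.002]
force: [-0.1, 0.7, -2.0]
width: 15.0
gripper_force: 58.8
shift [-315.1   75.8   -0.4] turn [ 0.004 -0.002 -0.544] t 4.1833
15.040116431882335 [-0.14500889  0.73975497 -1.9868782 ]
```

```bash
python3 -m pendant '[[0,[-30,7,0],[0,0,-0.06]],[0,[-70,17,0],[0,0,-0.13]],[0,[-110,26,0],[0,0,-0.2]],[0,[-150,36,0],[0,0,-0.28]],[0,[-190,46,0],[0,0,-0.35]],[0,[-230,55,0],[0,0,-0.42]],[0,[-265,64,0],[0,0,-0.48]],[0,[-295,71,0],[0,0,-0.52]],[0,[-310,75,0],[0,0,-0.54]],[0,[-315,76,0],[0.004,-0.002,-0.544]],[0,[-315,76,0],[0.004,-0.002,-0.544]],[0,[-315,76,0],[0.004,-0.002,-0.544]],[0,[-315,76,0],[0.004,-0.002,-0.544]]]'
python3 - <<'E'
from h import *
go(582.2,-88.5,112.8,97.4);print(state()['width'])
t=shot('top');s=shot('side');w=shot('wrist')
a=cv2.resize(t['pixels'][90:240,250:410],(400,375));b=cv2.resize(s['pixels'][150:384,230:450],(400,425))
o=np.zeros((425,800,3),np.uint8);o[:375,:400]=a;o[:,400:]=b
cv2.imwrite('pics/m2.png',o[:,:,::-1]);cv2.imwrite('pics/w2.png',w['pixels'][:,:,::-1])
E
```

```text
t: 5.27
tcp_pos: [581.2, -87.6, 219.7]
tcp_rot: [-0.002, 0.66, 0.751, -0.002]
force: [0.0, -0.2, -0.6]
width: 14.7
gripper_force: 58.8
shift [ -1.1   1.4 106.9] turn [-0.005  0.     0.001] t 5.2667
14.692633606527012
```

View pics/m2.png

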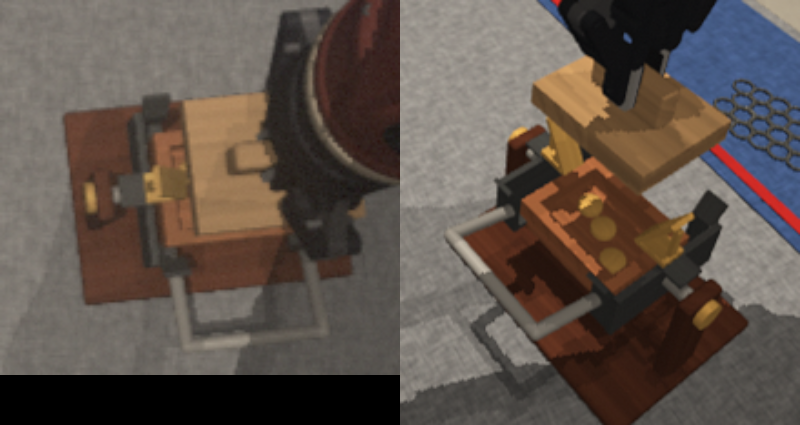

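View pics/w2.png

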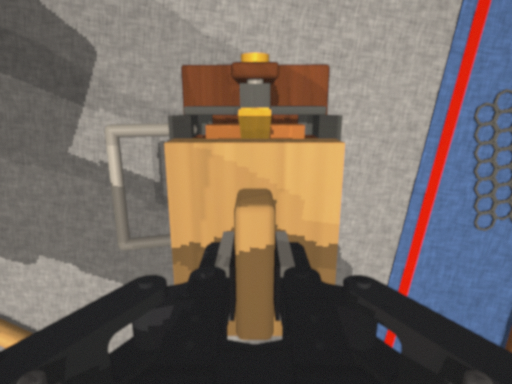

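The cap is held over the stand and square in the grasp. Its leading back edge runs from (165,141) to (344,141), and the catch and guides show beyond it. I'll check its offset along the axis.

```bash
python3 - <<'E'
from h import *
w=shot('wrist');zc=w['tcp_pos'][2]-22.8+18
A,B=onz(w,(165.5,141),zc),onz(w,(343.5,141),zc);m=(A+B)/2
y=np.array([np.cos(np.radians(97.4)),np.sin(np.radians(97.4)),0]);x=np.array([y[1],-y[0],0])
n=np.array([582.2,-88.5,0])
print(np.linalg.norm(A-B),'edge vs nest x,y',(m-n)@x,(m-n)@y,'tcp',(w['tcp_pos']-n)@x,(w['tcp_pos']-n)@y)
c=np.array(w['T_tool_cam']);
# nest check: brown rim far corners
P,Q=onz(w,(205,125),90),onz(w,(305,125),90);print((P-n)@x,(Q-n)@x,(P-n)@y)
go(582.2,-88.5,112.8,97.4)
E
```

```text
78.06264454112004 edge vs nest x,y -0.826071470756661 50.78970560139991 tcp -0.6718134765608242 0.9512343450744966
-41.070640488098306 39.299652514537975 49.80930924932713
shift [ -0.7   1.1 107.4] turn [-0.004  0.001  0.001] t 5.4667
```

```bash
python3 -m pendant '[[0,[-0.7,1,20],[0,0,0]],[0,[-0.7,1,40],[-0.004,0,0]],[0,[-0.7,1,55],[-0.004,0,0]],[0,[-0.7,1,65],[-0.004,0,0]],[0,[-0.7,1,73],[-0.004,0,0]],[0,[-0.7,1,80],[-0.004,0,0]],[0,[-0.7,1,86],[-0.004,0,0]],[0,[-0.7,1,92],[-0.004,0,0]],[0,[-0.7,1,97],[-0.004,0,0]],[0,[-0.7,1,101],[-0.004,0,0]],[0,[-0.7,1,104],[-0.004,0,0]],[0,[-0.7,1,104],[-0.004,0,0]],[0,[-0.7,1,104],[-0.004,0,0]]]'
python3 -c "
from h import *
go(582.2,-88.5,112.8,97.4);s=state();print(s['width'],s['force'],s['moment'])"
```

```text
t: 6.55
tcp_pos: [581.4, -89.2, 115.5]
tcp_rot: [-0.001, 0.66, 0.751, -0.001]
force: [0.9, 0.1, -11.1]
width: 14.8
gripper_force: 58.6
shift [0.6 0.8 2.7] turn [-0.002 -0.    -0.   ] t 6.55
14.793154765241276 [  0.90994393   0.13148193 -11.14288796] [ 0.15465366 -0.39054046 -0.00919293]
```

```bash
python3 -m pendant '[[0,[0,0,1],[0,0,0]],[0,[0,0,2],[0,0,0]],[0,[0,0,3],[0,0,0]],[0,[0,0,3],[0,0,0]],[0,[0,0,3],[0,0,0]]]'
python3 - <<'E'
from h import *
s=state();print(s['width'],s['moment'])
t=shot('top');s=shot('side')
a=cv2.resize(t['pixels'][110:240,270:410],(400,371));b=cv2.resize(s['pixels'][190:384,250:433],(400,425),interpolation=2)
o=np.zeros((425,800,3),np.uint8);o[:371,:400]=a;o[:,400:]=b
cv2.imwrite('pics/m3.png',o[:,:,::-1])
E
```

```text
t: 6.97
tcp_pos: [582.1, -89.6, 113.6]
tcp_rot: [0.0, 0.66, 0.751, -0.0]
force: [0.2, -0.8, -1.7]
width: 15.0
gripper_force: 60.0
15.02554065584745 [-0.01603974 -0.01440631 -0.02898014]
```

View pics/m3.png

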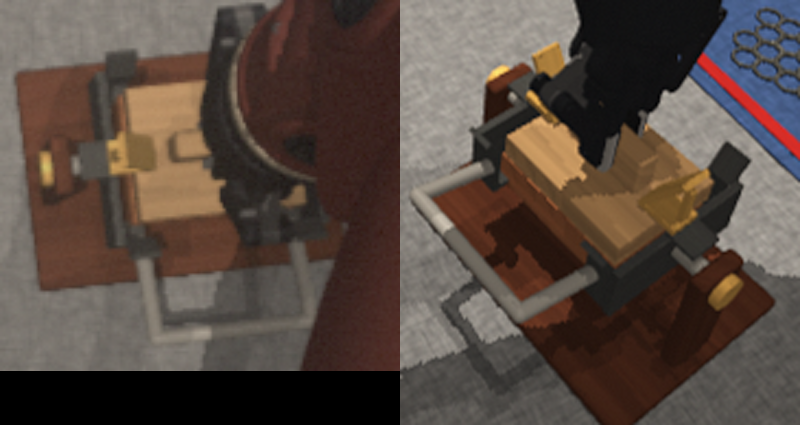

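The cap sits in the guides, and both catches appear to be at or over its back. I'll press firmly to make sure it's seated.

```bash
python3 -m pendant '[[0,[0,0,1],[0,0,0]],[0,[0,0,2],[0,0,0]],[0,[0,0,2],[0,0,0]],[0,[0,0,2],[0,0,0]]]'; python3 -m pendant '[[0,[0,0,1],[0,0,0]],[0,[0,0,2],[0,0,0]],[0,[0,0,2],[0,0,0]],[0,[0,0,2],[0,0,0]]]'
```

```text
t: 7.4
tcp_pos: [582.2, -89.7, 112.7]
tcp_rot: [0.001, 0.66, 0.751, -0.0]
force: [-4.4, 0.3, 12.1]
width: 15.0
gripper_force: 61.9
t: 7.73
tcp_pos: [582.3, -89.7, 112.7]
tcp_rot: [0.001, 0.66, 0.751, 0.0]
force: [-10.8, 2.6, 31.9]
width: 15.0
gripper_force: 64.7
```

```bash
python3 -m pendant '[[0,[0,0,-3],[0,0,0]],[0,[0,0,-5],[0,0,0]],[0,[0,0,-6],[0,0,0]],[0,[0,0,-6],[0,0,0]],[0,[0,0,-6],[0,0,0]]]'
```

```text
t: 8.15
tcp_pos: [581.8, -89.5, 114.9]
tcp_rot: [-0.0, 0.66, 0.751, -0.001]
force: [0.0, 0.8, -1.7]
width: 14.9
gripper_force: 60.0
```

```bash
python3 -m pendant '[[0,[0,0,-1],[0,0,0]],[0,[0,0,-2],[0,0,0]],[0,[0,0,-3],[0,0,0]],[0,[0,0,-3],[0,0,0]],[0,[0,0,-3],[0,0,0]]]'
```

```text
t: 8.57
tcp_pos: [581.4, -89.2, 115.7]
tcp_rot: [-0.001, 0.66, 0.751, -0.001]
force: [7.3, -1.8, -26.2]
width: 14.9
gripper_force: 60.1
```

```bash
python3 -m pendant '[[0,[0,0,3],[0,0,0]],[0.2,[0,0,3],[0,0,0]],[0.45,[0,0,3],[0,0,0]],[0.45,[0,0,3],[0,0,0]],[0.45,[0,0,3],[0,0,0]],[0.45,[0,0,-5],[0,0,0]],[0.45,[0,0,-30],[0,0,0]],[0.45,[0,0,-65],[0,0,0]],[0.45,[0,0,-90],[0,0,0]],[0.45,[0,0,-100],[0,0,0]],[0.45,[0,40,-100],[0,0,0]],[0.45,[0,80,-100],[0,0,0]],[0.45,[0,105,-100],[0,0,0]],[0.45,[0,110,-100],[0,0,0]],[0.45,[0,110,-100],[0,0,0]],[0.45,[0,110,-100],[0,0,0]]]'
python3 - <<'E'
from h import *
s=state();print(s['width'],s['force'])
t=shot('top');s=shot('side');w=shot('wrist')
go(473.1,-102.9,86,97.4)
a=cv2.resize(w['pixels'],(400,300));b=cv2.resize(s['pixels'][190:384,250:433],(400,425),interpolation=2)
o=np.zeros((425,800,3),np.uint8);o[:300,:400]=a;o[:,400:]=b
cv2.imwrite('pics/m4.png',o[:,:,::-1]);print(proj(w,np.array([473.1,-102.9,105]))*400/512)
E
```

```text
t: 9.9
tcp_pos: [690.3, -75.2, 217.8]
tcp_rot: [-0.0, 0.66, 0.751, -0.001]
force: [-0.7, -0.2, 0.1]
width: 38.7
gripper_force: 0.0
38.70056156409641 [-0.70609552 -0.16467373  0.07274922]
shift [   0.8 -218.6  132.9] turn [-0.001  0.001 -0.001] t 10.05
[-16.10027955 147.1812674 ]
```

View pics/m4.png

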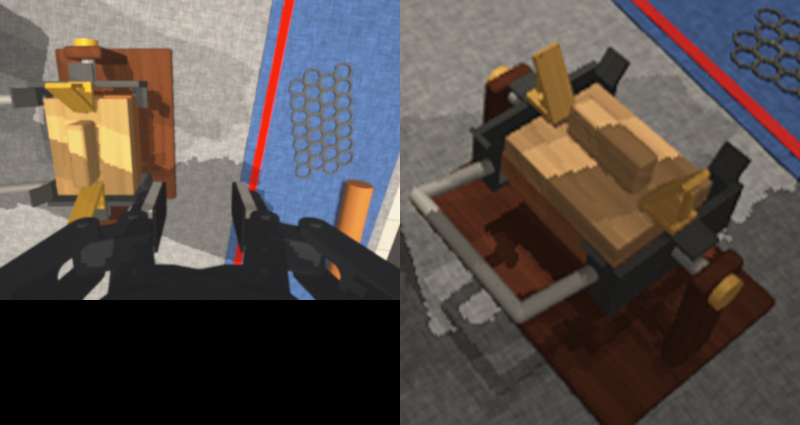

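Both catches sit over the cap's back. I shifted to the +x side by mistake, which did no harm. Now moving across to the handle.

```bash
python3 -m pendant '[[0.45,[1,-30,0],[0,0,0]],[0.45,[1,-70,0],[0,0,0]],[0.45,[1,-110,0],[0,0,0]],[0.45,[1,-150,0],[0,0,0]],[0.45,[1,-190,0],[0,0,0]],[0.45,[1,-210,0],[0,0,0]],[0.45,[1,-218,10],[0,0,0]],[0.45,[1,-218.5,20],[0,0,0]],[0.45,[1,-218.5,20],[0,0,0]],[0.45,[1,-218.5,20],[0,0,0]]]'
python3 - <<'E'
from h import *
w=shot('wrist');im=w['pixels'][:,:,::-1].copy()
p=proj(w,np.array([473.1,-102.9,105]));cv2.circle(im,tuple(int(v) for v in p),4,(0,0,255),1);cv2.imwrite('pics/w5.png',im);print(p)
go(473.1,-102.9,86,97.4)
E
```

```text
t: 10.88
tcp_pos: [473.5, -102.4, 198.7]
tcp_rot: [0.0, 0.66, 0.751, -0.0]
force: [-0.2, 0.9, 0.9]
width: 38.7
gripper_force: 0.0
[253.87016721 196.32275086]
shift [-1.00e-01 -1.10e+00  1.13e+02] turn [ 0.     0.001 -0.   ] t 10.9333
```

View pics/w5.png

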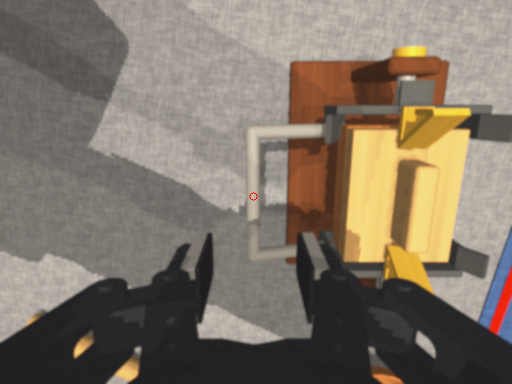

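The marker at (254,196) lies on the bar, and both catches are seen over the cap's back. Descend and grip.

```bash
python3 -m pendant '[[0.45,[0,-0.8,30],[0,0,0]],[0.45,[0,-0.8,65],[0,0,0]],[0.45,[0,-0.8,95],[0,0,0]],[0.4,[0,-0.8,109],[0,0,0]],[0.3,[0,-0.8,113],[0,0,0]],[0.2,[0,-0.8,113],[0,0,0]],[0,[0,-0.8,113],[0,0,0]],[0,[0,-0.8,113],[0,0,0]],[0,[0,-0.8,113],[0,0,0]],[0,[0,-0.8,113],[0,0,0]],[0,[0,-0.8,113],[0,0,0]]]'
```

```text
t: 11.85
tcp_pos: [472.3, -102.8, 86.3]
tcp_rot: [-0.0, 0.66, 0.751, -0.001]
force: [-6.4, -1.4, -2.0]
width: 8.3
gripper_force: 58.4
```

```bash
python3 -c "
import numpy as np
for k in range(1,41):
    p=np.radians(172.24-4.5*k);print(k,round(111*np.cos(p)+110),round(-(111*np.sin(p)-15)),end=' | ')"
```

```text
1 2 -9 | 2 4 -17 | 3 7 -25 | 4 10 -33 | 5 14 -41 | 6 19 -48 | 7 24 -55 | 8 30 -62 | 9 36 -68 | 10 43 -73 | 11 50 -78 | 12 57 -83 | 13 65 -87 | 14 73 -90 | 15 82 -92 | 16 90 -94 | 17 99 -95 | 18 108 -96 | 19 116 -96 | 20 125 -95 | 21 134 -93 | 22 142 -91 | 23 150 -88 | 24 158 -85 | 25 166 -81 | 26 173 -76 | 27 180 -71 | 28 187 -65 | 29 193 -59 | 30 198 -52 | 31 203 -45 | 32 208 -38 | 33 212 -30 | 34 215 -22 | 35 217 -13 | 36 219 -5 | 37 220 4 | 38 221 13 | 39 221 21 | 40 220 30 |
```

First 8 rows, then check.

```bash
python3 -m pendant '[[0,[0,2,-9],[0,0,0]],[0,[0,4,-17],[0,0,0]],[0,[0,7,-25],[0,0,0]],[0,[0,10,-33],[0,0,0]],[0,[0,14,-41],[0,0,0]],[0,[0,19,-48],[0,0,0]],[0,[0,24,-55],[0,0,0]],[0,[0,30,-62],[0,0,0]]]'
```

```text
t: 12.52
tcp_pos: [500.5, -99.0, 148.8]
tcp_rot: [-0.001, 0.66, 0.751, -0.003]
force: [-11.6, -3.1, 3.2]
width: 7.5
gripper_force: 58.4
```

```bash
python3 -m pendant '[[0,[0,6,-6],[0,0,0]],[0,[0,13,-11],[0,0,0]],[0,[0,20,-16],[0,0,0]],[0,[0,27,-21],[0,0,0]],[0,[0,35,-25],[0,0,0]],[0,[0,43,-28],[0,0,0]],[0,[0,52,-30],[0,0,0]]]'
```

```text
t: 13.1
tcp_pos: [554.9, -92.0, 181.0]
tcp_rot: [0.001, 0.66, 0.751, -0.0]
force: [-8.1, 2.6, 19.7]
width: 7.8
gripper_force: 64.3
```

```bash
python3 -m pendant '[[0,[0,8,-4],[0,0,0]],[0,[0,17,-5],[0,0,0]],[0,[0,26,-6],[0,0,0]],[0,[0,34,-6],[0,0,0]],[0,[0,43,-5],[0,0,0]],[0,[0,52,-3],[0,0,0]],[0,[0,60,-1],[0,0,0]],[0,[0,68,2],[0,0,0]]]'; python3 - <<'E'
from h import *
s=shot('side');cv2.imwrite('pics/s6.png',s['pixels'][:,:,::-1])
E
```

```text
t: 13.77
tcp_pos: [623.6, -82.9, 176.0]
tcp_rot: [0.001, 0.66, 0.751, 0.0]
force: [-2.7, 2.2, 2.9]
width: 7.5
gripper_force: 62.8
```

```bash
python3 -m pendant '[[0,[0,8,3],[0,0,0]],[0,[0,16,7],[0,0,0]],[0,[0,23,12],[0,0,0]],[0,[0,30,17],[0,0,0]],[0,[0,37,23],[0,0,0]],[0,[0,43,30],[0,0,0]],[0,[0,48,37],[0,0,0]],[0,[0,53,44],[0,0,0]],[0,[0,58,51],[0,0,0]]]'
```

```text
t: 14.57
tcp_pos: [679.4, -75.7, 123.0]
tcp_rot: [-0.0, 0.66, 0.751, -0.001]
force: [-5.2, 2.6, 1.3]
width: 8.0
gripper_force: 64.0
```

```bash
python3 -m pendant '[[0,[0,4,8],[0,0,0]],[0,[0,7,16],[0,0,0]],[0,[0,9,25],[0,0,0]],[0,[0,11,33],[0,0,0]],[0,[0,12,42],[0,0,0]],[0,[0,13,51],[0,0,0]],[0,[0,13,59],[0,0,0]],[0,[0,13,65],[0,0,0]],[0,[0,12,67],[0,0,0]],[0,[0,12,67],[0,0,0]],[0,[0,12,67],[0,0,0]]]'
```

```text
t: 15.48
tcp_pos: [690.5, -74.5, 59.4]
tcp_rot: [0.0, 0.66, 0.751, -0.001]
force: [-16.9, 4.7, 26.4]
width: 7.7
gripper_force: 64.5
```

```bash
python3 -m pendant '[[0.2,[0,0,0],[0,0,0]],[0.45,[0,0,0],[0,0,0]],[0.45,[0,0,0],[0,0,0]],[0.45,[0,0,0],[0,0,0]],[0.45,[0,0,0],[0,0,0]],[0.45,[0,0,-15],[0,0,0]],[0.45,[0,0,-45],[0,0,0]],[0.45,[0,0,-85],[0,0,0]],[0.45,[0,0,-125],[0,0,0]],[0.45,[0,0,-160],[0,0,0]],[0.45,[180,0,-170],[0,0,0]],[0.45,[180,0,-170],[0,0,0]],[0.45,[180,0,-170],[0,0,0]],[0.45,[180,0,-170],[0,0,0]],[0.45,[180,0,-170],[0,0,0]],[0.45,[180,0,-170],[0,0,0]]]'
python3 - <<'E'
from h import *
t=shot('top');s=shot('side')
c,n=np.cos(np.radians(7.4)),np.sin(np.radians(7.4))
for yy in(-47,47):
  p=np.array([582.2+110*c-yy*n,-88.5+110*n+yy*c,75]);print(proj(t,p),proj(s,p))
a=cv2.resize(t['pixels'][80:230,260:420],(400,375));b=cv2.resize(s['pixels'][180:384,258:450],(400,425),interpolation=2)
o=np.zeros((425,800,3),np.uint8);o[:375,:400]=a;o[:,400:]=b
cv2.imwrite('pics/m7.png',o[:,:,::-1])
E
```

```text
t: 16.82
tcp_pos: [668.0, 108.2, 227.3]
tcp_rot: [0.0, 0.658, 0.753, -0.0]
force: [-0.6, -1.2, -1.0]
width: 38.3
gripper_force: 0.0
[358.38524714 100.50483834] [418.40162024 260.35345014]
[306.9562562 105.6448312] [370.21848845 222.01460638]
```

View pics/m7.png

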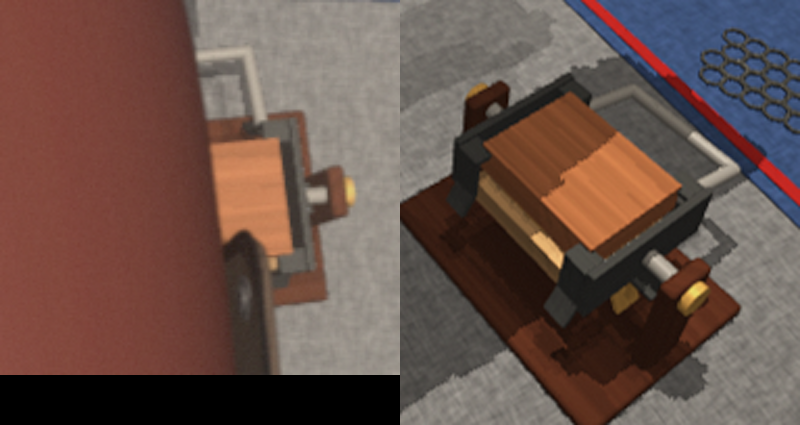

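The cradle is fully over. Its handle corners are at (735,165) and (633,87) in the crop, where the far-stop prediction puts them. The pale tray is held rim to rim underneath the brown one, and the arm is clear.

```bash
python3 -m pendant '[[0.45,[0,0,0],[0,0,0]],[0.45,[0,0,0],[0,0,0]],[0.45,[0,0,0],[0,0,0]],[0.45,[0,0,0],[0,0,0]],[0.45,[0,0,0],[0,0,0]],[0.45,[0,0,0],[0,0,0]]]'; python3 -c "
from station import *
print(job_done())"
```

```text
t: 17.42
tcp_pos: [668.5, 103.8, 227.1]
tcp_rot: [0.0, 0.66, 0.751, -0.0]
force: [1.0, -0.4, -0.1]
width: 38.4
gripper_force: 0.0
the job is handed in; nothing more can be done
None
```

The job is handed in at about 17 s of the 54 s allowed: the pale tray is latched on under both catches, the cradle is over at the far stop and released, and the studs should now lie in the pale tray, though they are hidden inside the closed trays and I could not see them.

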